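Lay the standing seal on its back and close the tray

ROBOT

A 6-joint arm with a two-finger parallel gripper is mounted at the origin on the work surface. World frame = base frame: x ahead of the robot, y to its left, z up, the work surface at z = 0. Lengths are in m, angles in rad, forces in N, time in s.
With the tool pointing down it reaches from about 0.35 to 1 m from the base axis. Payload 7.1 kg.
Tool frame: the origin (TCP) lies on the mounting face of the last link; the fingertips stand 173 mm ahead of it and the grasp point (between the pads) lies 155 mm ahead of it (ctrl.grasp_offset is the distance from the TCP to the grasp point, in m); z points along the fingers, y is the line along which they close (so a half turn about z gives the same grasp; the last joint's range is limited). The gripper opens to 85 mm and grips with 20 to 120 N. Pads are 22 mm wide; open, the fingers measure 114 mm over their backs; the gripper's body (76 mm by 85 mm) begins 54 mm behind the grasp point. The pads swing forward as they close: fully open they stand 13 mm farther back than shut.
Start: joints at [1.295, 0.423, 1.63, -0, 1.089, -0.019], TCP at [0.159, 0.604, 0.405] pointing down, gripper open.
Joint ranges: [-3, 3], [-0.9, 2.11], [0.09, 2.58], [-1.31, 4.45], [0.11, 2.69], [-2.54, 2.54]. Speed limits (rad/s): [2.39, 2.39, 3.01, 3.14, 3.14, 3.14].

INTERFACE

Orientations are given as a rotation vector (axis times angle).
In Python, from rig import ctrl, viewer, workorder gives the robot as it stands (ctrl), with the cameras (viewer) and the job (workorder).
- The arm moves only by the shell command python3 inch.py 'ROWS'. ROWS is a JSON object whose key "motion" holds a list of rows, 1 to 12 of them, each of 7 numbers: a rotation vector rx, ry, rz in rad, then dx, dy, dz in m, then the opening from 0.0 (shut) to 1.0 (fully open); each row shifts and turns the commanded pose from where the row before left it, along the tool's axes as they then stand; what a row does not reach is not made up. A row lasts 1/12 s, in which the tool goes at most 0.0417 m and 0.125 rad, less where a joint would pass 70% of its speed; a pose out of reach is approached as far as the arm can. The fingers move at their own pace and stop on an object; the grip force is fixed at half the most. Time passes only in rows, so rows that do not move let the fingers close. It prints the time, the measured TCP pose, the force, the opening and the grip force at its end. Input that does not fit is refused with a message, and nothing moves.
- ctrl.get_obs(): the state, without advancing time (a new reading comes with each control period).
- viewer.grab_frame(name): name is "side" or "top"; returns the picture (480x640x3 uint8, red, green, blue); there is no depth.
- viewer.calibration(name): a dict with "camera_matrix" (3x3 intrinsics, pixels), "k1" (the pictures are not rectified: a ray, as slopes to the right and down, at radius r is drawn at 1 + k1 r^2 times it, then the intrinsics apply), "view" (4x4, takes a point from world to camera coordinates). Camera axes: x right, y down, z forward; pixel columns grow to the right and rows downward; lengths in m; the calibration is good to about 2 mm. A picture is of the moment at which its call begins. calibration takes no time and is no camera call.
- workorder.job_done(): hands the job in; it is judged then, once.
The state is a dict: "clock": time; "qpos": joint angles; "qvel": joint speeds; "joint_torque": joint torques, N m; "position": TCP position; "tool_rot": TCP orientation; "wrist_force": force on the tool from outside, world axes, zero at the start; "torque": the same for the moment, N m; "finger_gap": opening from 0.0 (shut) to 1.0 (fully open); "grip_force": force on a finger pad.
Only numpy, scipy, OpenCV 4.12 (cv2) and the standard library are available. Lean on these libraries where they do the work, as an engineer would, in place of code of your own. Each camera call takes 0.05 s, during which the arm holds its last target. There are 200 camera calls.

TASK

The amber replica seal is standing on edge in the pulled-out glass display tray. With the fingertips only, gripping and lifting nothing, gently push it over so that it lies flat in the tray on its white backing with the stamped amber face up, and then push the tray fully home into its bay. Do not disturb the crucible, the blue pot or the tweezer block.

Things in the scene. Friction and masses are not known exactly. Their poses are not given: they have to be found in the camera images.
- bay: Fixed low bay on the grey deck (deck top z = 0) that the tray slides into: grey walls, clear glass top; 286 mm wide, 245 deep, 56 tall, underside of the top at 48. Origin on the deck at the centre of its open mouth; x points into the bay (the way the tray is pushed), z up. Two 7 mm high runners, 95 mm either side of the middle, stick out 160 mm before the mouth.
- tray (a joint): Tray travel along the bay's x (m): 0 = pulled fully out (start 0 to 0.015), 0.19 = fully home at its stop, front plate against the mouth. About 2 N of friction; stays where left. Tray 230 mm long, 260 wide, felt floor 14 mm above the deck, glass walls 6 mm thick, 24 above the floor; greenish front plate 286 wide, 8 thick, 8 to 48 mm above the deck.
- tray_front (a point): Middle of the outer face of the tray's front plate, 27 mm above the deck; the place to push the tray. Moves with the tray; its axes are the bay's axes.
- tray_floor (a point): Middle of the tray's felt floor, on its top surface (14 mm above the deck); axes as the bay's. Moves with the tray.
- seal: Loose slab 56 mm tall, 44 wide, 20 thick, about 0.12 kg, standing on its 44 x 20 edge on the tray floor, turned any way round. Origin: centre of that edge; z up its height, y its width, x its thickness. The +x face is amber with a round brass and orange stamp, the -x face the white backing (7 mm layer). Pushed near its top it tips over its lower edge without sliding.
- seal_mid (a point): The middle of the seal slab (28 mm above seal's origin along its z); axes as seal. 10 mm above the tray floor when the seal lies flat.
- crucible: White porcelain crucible, loose open cup, 52 mm across the rim, 45 mm tall, standing on the deck beside the bay or tray; origin at the centre of its underside.
- pot: Squat blue ceramic matrix pot, loose, no handles, 72 mm across at the belly, 50 mm tall, on the deck beside the bay or tray; origin at the centre of its underside.
- tweezer_block: Nickel block 60 x 40 x 30 mm carrying two upright tweezers (top at 74 mm), loose, on the deck beside the bay or tray; origin at the centre of its underside.

How it is judged:
On the way, in this order (a step that is already met when the one before it is completed fails the run):
1. the seal lies flat on its white backing in the tray, stamped face up, the tray still out (angle between seal's own x axis and vertical below 0.15 rad and z of seal_mid in the frame of tray_floor between 0.004 and 0.016 m and x of seal_mid in the frame of tray_floor between -0.105 and 0.105 m and y of seal_mid in the frame of tray_floor between -0.125 and 0.125 m and value of joint tray below 0.08 m), for 0.2 s.
2. the tray is pushed fully home (value of joint tray above 0.184 m), for 0.2 s.
At the end, for the whole second after the job is handed in: The seal lies at rest flat in the tray on its white backing (stamped face up within 0.15 rad), the tray is within 6 mm of fully home, and the crucible, pot and tweezer block stand within 20 mm of where they were, upright (angle between seal's own x axis and vertical below 0.15 rad and z of seal_mid in the frame of tray_floor between 0.004 and 0.016 m and x of seal_mid in the frame of tray_floor between -0.105 and 0.105 m and y of seal_mid in the frame of tray_floor between -0.125 and 0.125 m and value of joint tray above 0.184 m and linear speed of seal below 0.02 m/s and distance of each of crucible, pot, tweezer_block from where it was at the start of the episode below 0.02 m and angle between each of crucible, pot, tweezer_block's own z axis and vertical below 0.2 rad); the robot touches nothing.
It fails at once if the seal is lifted off the tray floor (z of seal_mid in the frame of tray_floor above 0.045 m or (angle between seal's own z axis and vertical above 1.2 rad and z of seal_mid in the frame of tray_floor above 0.036 m)).
It fails at once if the seal is pushed or squeezed with more than 15 N (contact force between the fingers and seal above 15 N).
It fails at once if a bystander is moved more than 20 mm or tipped (distance of any of crucible, pot, tweezer_block from where it was at the start of the episode above 0.02 m or angle between any of crucible, pot, tweezer_block's own z axis and vertical above 0.3 rad).
It also fails if it takes over 50 s, if anything falls off the work surface, if the arm or the gripper's body presses on something with over 40 N, if the wrist force passes 120 N, or if a joint passes its speed limit or range.

## Working session

There is one attempt and no reset: what is moved stays moved. The work goes in short steps, Python scripts to look and compute and a shell command to move; the robot and the scene stay as the last step left them, time stands still between calls to the robot, and variables do not carry over. Pictures are saved under pics/ and viewed, at most 10 in all, crops included, and the job is handed in when it is done.

```bash
ls; mkdir -p pics
python3 - <<'E'
from rig import ctrl, viewer, workorder
import cv2
for n in ("side","top"):
    im=viewer.grab_frame(n); cv2.imwrite(f"pics/{n}0.png",im[...,::-1])
    c=viewer.calibration(n); print(n,c)
o=ctrl.get_obs(); print(o["clock"],o["position"],o["tool_rot"],o["finger_gap"],ctrl.grasp_offset)
E
```

```text
inch.py
pics
rig.py
side {'camera_matrix': array([[591.47696302,   0.        , 315.15573536],
       [  0.        , 591.47696302, 242.8612543 ],
       [  0.        ,   0.        ,   1.        ]]), 'k1': 0.03462482749810416, 'view': array([[ 0.87888302, -0.47676878,  0.01600525, -0.50893779],
       [-0.31766   , -0.60995086, -0.72598352,  0.24092001],
       [ 0.3558887 ,  0.63297036, -0.68752582,  0.76792754],
       [ 0.        ,  0.        ,  0.        ,  1.        ]])}
top {'camera_matrix': array([[479.33959036,   0.        , 321.1981046 ],
       [  0.        , 479.33959036, 231.55634777],
       [  0.        ,   0.        ,   1.        ]]), 'k1': -0.060109566669516425, 'view': array([[-0.0276345 , -0.99961722, -0.00132267,  0.03890396],
       [-0.98892401,  0.02753187, -0.14584682,  0.59578972],
       [ 0.1458274 , -0.00272239, -0.9893063 ,  0.91048246],
       [ 0.        ,  0.        ,  0.        ,  1.        ]])}
0.1 [0.15862654 0.60426395 0.40401212] [-4.02214175e-01 -3.11551018e+00  2.21156969e-03] 1.0040342332643561 0.1547
```

View pics/side0.png

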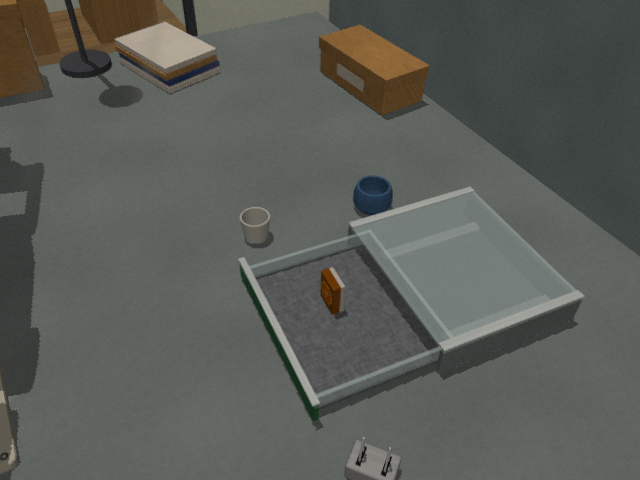

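View pics/top0.png

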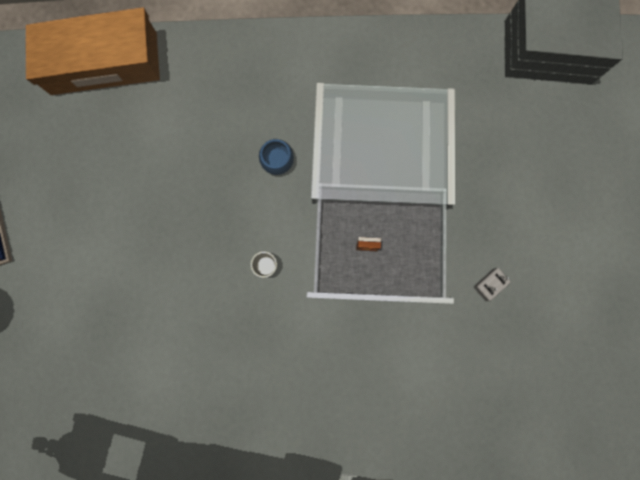

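The side view shows the seal at about (331,290), amber face towards the front plate. The top view shows it at (369,243), with the white backing towards the bay. The bystanders stand clear at the sides. I'll enlarge next.

```bash
python3 - <<'E'
import cv2,numpy as np
s=cv2.imread("pics/side0.png")[255:330,300:360]; t=cv2.imread("pics/top0.png")[220:265,340:400]
r=lambda a,k:cv2.resize(a,None,fx=k,fy=k,interpolation=cv2.INTER_CUBIC)
a=r(s,6.6667)[:500,:400]; b=r(t,6.6667)[:300,:400]
c=np.zeros((500,800,3),np.uint8); c[:a.shape[0],:a.shape[1]]=a; c[:b.shape[0],400:400+b.shape[1]]=b
cv2.imwrite("pics/crop0.png",c)
E
cat > h.py <<'E'
from rig import ctrl, viewer, workorder
import numpy as np, cv2
from scipy.optimize import least_squares
def ray(n,uv):
    c=viewer.calibration(n);K=c["camera_matrix"];V=c["view"]
    d=cv2.undistortPoints(np.array([[uv]],float),K,np.array([c["k1"],0,0,0.]))[0,0]
    R=V[:3,:3];return -R.T@V[:3,3], R.T@np.array([*d,1.])
def onz(n,uv,z):
    o,d=ray(n,uv);return o+d*(z-o[2])/d[2]
def tri(uvs,uvt):
    (a,p),(b,q)=ray("side",uvs),ray("top",uvt)
    t=np.linalg.lstsq(np.c_[p,-q],b-a,rcond=None)[0]
    A,B=a+p*t[0],b+q*t[1];return (A+B)/2,np.linalg.norm(A-B)
def proj(n,P):
    c=viewer.calibration(n);V=c["view"]
    return cv2.projectPoints(np.atleast_2d(P).astype(float),cv2.Rodrigues(V[:3,:3])[0],V[:3,3],c["camera_matrix"],np.array([c["k1"],0,0,0.]))[0][:,0]
E
```

```text
(no output)
```

View pics/crop0.png

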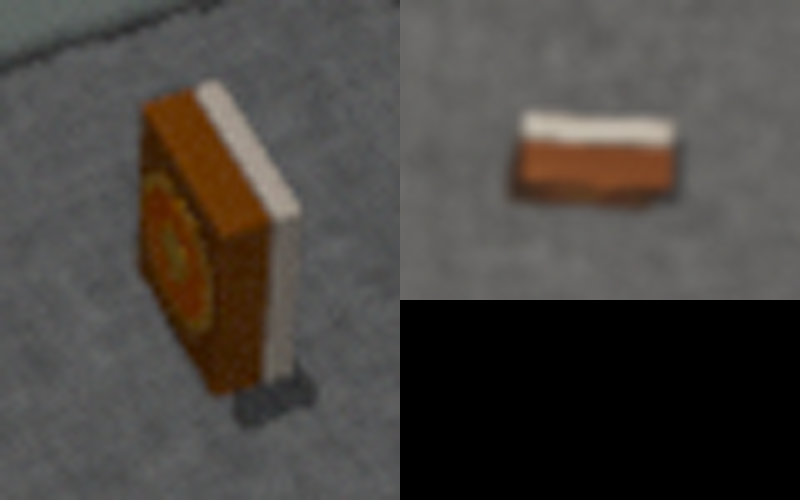

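The crop shows the seal's four top corners and the visible bottom corner clearly. I'll convert those and the tray front.

Run:
```python
from h import *
np.set_printoptions(precision=4,suppress=True)
S=lambda x,y:((x+.5)/6.667-.5+300,(y+.5)/6.667-.5+255)
T=lambda x,y:((x-400+.5)/6.667-.5+340,(y+.5)/6.667-.5+220)
for n,s,t in [("amberL",S(145,103),T(517,187)),("amberR",S(220,237),T(675,189)),("whiteL",S(210,82),T(522,112)),("whiteR",S(300,212),T(677,120))]:
    print(n,tri(s,t),onz("side",s,.070),onz("top",t,.070))
print("bottom amberR",onz("side",S(212,393),.014))
for n,s,t in [("frontL",(241,260),(308,295)),("frontR",(316,405),(453,300)),("mouthL",(350,224),(313,202)),("mouthR",(442,349),(455,204)),("pot",(373,182),(275,153)),("cruc",(255,213),(264,263))]:
    print(n,tri(s,t))
for u in [(480,292),(508,271),(489,299)]: print("tw",onz("top",u,.03))
```

```text
amberL (array([ 0.5612, -0.0466,  0.0687]), np.float64(0.003308446075613066)) [ 0.5623 -0.0481  0.07  ] [ 0.5596 -0.0459  0.07  ]
amberR (array([ 0.5574, -0.0914,  0.0702]), np.float64(0.000628734641229763)) [ 0.5572 -0.0912  0.07  ] [ 0.5577 -0.0915  0.07  ]
whiteL (array([ 0.5806, -0.0479,  0.0681]), np.float64(0.002235711283246965)) [ 0.5785 -0.0492  0.07  ] [ 0.5814 -0.0482  0.07  ]
whiteR (array([ 0.5772, -0.0928,  0.0696]), np.float64(0.0013121971403536922)) [ 0.5764 -0.0929  0.07  ] [ 0.5778 -0.093   0.07  ]
bottom amberR [ 0.5586 -0.089   0.014 ]
frontL (array([0.4722, 0.0515, 0.0445]), np.float64(0.0004248351382804981))
frontR (array([ 0.4538, -0.2318,  0.0449]), np.float64(0.00015804866457159078))
mouthL (array([0.6584, 0.0353, 0.0564]), np.float64(0.008580226115169086))
mouthR (array([ 0.6415, -0.2441,  0.059 ]), np.float64(0.0016597506938608917))
pot (array([0.7568, 0.1109, 0.0587]), np.float64(7.454771706674721e-05))
cruc (array([0.5358, 0.136 , 0.0533]), np.float64(0.000943934373241626))
tw [ 0.4679 -0.2913  0.03  ]
tw [ 0.5079 -0.3515  0.03  ]
tw [ 0.4534 -0.3085  0.03  ]
```

Seal: top at z≈0.070 as expected, centre (0.569,-0.070), yaw about -0.07. The tray front's middle is at (0.463,-0.09). With the fingers shut I'll turn them square and go above the gap in front of the amber face.

```bash
cat > d.py <<'E'
import sys
from h import *
from scipy.spatial.transform import Rotation as Ro
o=ctrl.get_obs();R=Ro.from_rotvec(o["tool_rot"]);yy=R.as_matrix()[:,1]
want=np.array(eval(sys.argv[1]))
np.set_printoptions(precision=4,suppress=True)
p=-.065; M=np.array([[-np.cos(p),-np.sin(p),0],[-np.sin(p),np.cos(p),0],[0,0,-1.]]).T
print("t",o["clock"],"pos",o["position"],"tool-delta",R.inv().apply(want-o["position"]),"rotvec to square",(R.inv()*Ro.from_matrix(M)).as_rotvec(),"gap",o["finger_gap"],"F",o["wrist_force"])
E
python3 inch.py '{"motion":[[0,0,-0.095,0,0,0,0],[0,0,-0.095,0,0,0,0],[0,0,0,-0.021,-0.034,0,0],[0,0,0,-0.021,-0.034,0,0],[0,0,0,-0.021,-0.034,0,0],[0,0,0,-0.021,-0.034,0,0],[0,0,0,-0.021,-0.034,0,0],[0,0,0,-0.021,-0.034,0,0],[0,0,0,-0.021,-0.034,0,0],[0,0,0,-0.021,-0.034,0,0],[0,0,0,-0.021,-0.034,0,0],[0,0,0,-0.021,-0.034,0,0]]}'; python3 d.py '[.52,-.067,.35]'
```

```text
clock: 1.1
position: [0.3458, 0.2494, 0.4047]
tool_rot: [-0.104, -3.14, 0.0]
wrist_force: [0.8, 0.3, -0.5]
finger_gap: -0.002
grip_force: 0.0
t 1.1 pos [0.3458 0.2494 0.4047] tool-delta [-0.1948 -0.3041  0.0547] rotvec to square [-0.0001 -0.0001 -0.0013] gap -0.0016642247790559928 F [ 0.7919  0.2664 -0.4537]
```

```bash
python3 inch.py '{"motion":[[0,0,0,-0.0195,-0.0305,0.0055,0],[0,0,0,-0.0195,-0.0305,0.0055,0],[0,0,0,-0.0195,-0.0305,0.0055,0],[0,0,0,-0.0195,-0.0305,0.0055,0],[0,0,0,-0.0195,-0.0305,0.0055,0],[0,0,0,-0.0195,-0.0305,0.0055,0],[0,0,0,-0.0195,-0.0305,0.0055,0],[0,0,0,-0.0195,-0.0305,0.0055,0],[0,0,0,-0.0195,-0.0305,0.0055,0],[0,0,0,-0.0195,-0.0305,0.0055,0],[0,0,0,0,0,0,0]]}'; python3 d.py '[.52,-.067,.231]'
```

```text
clock: 2.02
position: [0.5222, -0.0705, 0.349]
tool_rot: [0.11, 3.138, -0.002]
wrist_force: [0.4, 0.2, 0.0]
finger_gap: -0.001
grip_force: 0.0
t 2.0167 pos [ 0.5222 -0.0705  0.349 ] tool-delta [0.0026 0.0035 0.118 ] rotvec to square [-0.0013  0.0018 -0.0052] gap -0.0010230437703914609 F [0.4063 0.2477 0.0392]
```

Descend until the tips are at about z = 0.058, then look.

```bash
python3 inch.py '{"motion":[[0,0,0,0.001,0.001,0.03,0],[0,0,0,0.001,0.001,0.03,0],[0,0,0,0.001,0.001,0.03,0],[0,0,0,0,0,0.02,0],[0,0,0,0,0,0.008,0],[0,0,0,0,0,0,0]]}'; python3 d.py '[.547,-.067,.231]'
python3 - <<'E'
from h import *
c=np.zeros((500,800,3),np.uint8)
s=viewer.grab_frame("side")[...,::-1]; t=viewer.grab_frame("top")[...,::-1]
r=lambda a:cv2.resize(a,(400,500),interpolation=cv2.INTER_CUBIC)
cv2.imwrite("pics/pre.png",np.hstack([r(s[200:350,260:380]),r(t[180:330,310:430])]))
E
```

```text
clock: 2.52
position: [0.5161, -0.0627, 0.2299]
tool_rot: [-0.105, -3.136, -0.001]
wrist_force: [-0.9, -0.0, 0.3]
finger_gap: 0.0
grip_force: 0.0
t 2.5167 pos [ 0.5161 -0.0627  0.2299] tool-delta [-0.0311 -0.0023 -0.0012] rotvec to square [ 0.0003 -0.0043 -0.0017] gap 0.00030950773266169546 F [-0.9397 -0.0129  0.3038]
```

View pics/pre.png

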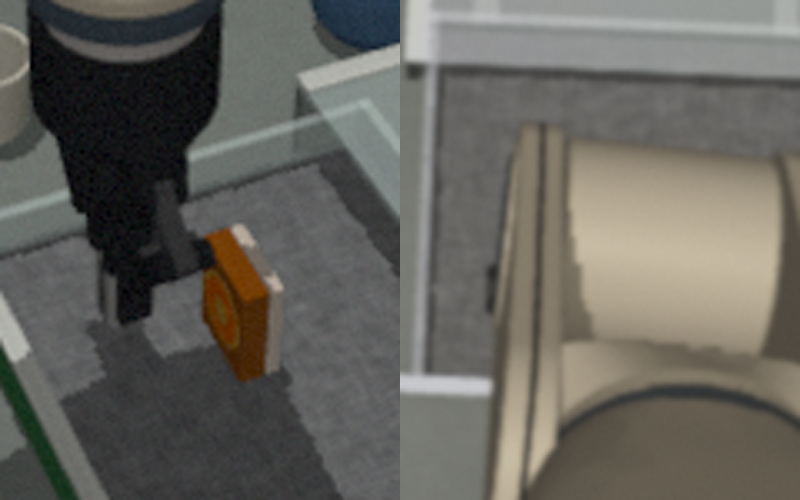

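The seal hasn't moved: its amber top-left corner is at side (321.5,270.5). The fingertips are in front of it at about side (298,295). I'll check that against the projection.

```bash
python3 -c "
from h import *
a=ctrl.get_obs()['position']
for x in (-.011,.011):
  for y in (-.015,.015): print(x,y,(proj('side',a+[x,y,-.173])[0]-[260,200])/.3)
"
```

```text
-0.011 -0.015 [124.35036633 337.20482453]
-0.011 0.015 [ 93.48546951 291.83709522]
0.011 -0.015 [168.92757861 319.51536767]
0.011 0.015 [137.37820365 274.9326606 ]
```

The tips are where expected. Approach and push slowly, in two parts.

```bash
python3 inch.py '{"motion":[[0,0,0,-0.008,-0.002,0.004,0],[0,0,0,-0.008,-0.002,0,0],[0,0,0,-0.005,0,0,0],[0,0,0,-0.003,0,0,0],[0,0,0,-0.003,0,0,0],[0,0,0,-0.003,0,0,0],[0,0,0,-0.003,0,0,0],[0,0,0,-0.003,0,0,0],[0,0,0,-0.003,0,0,0],[0,0,0,-0.003,0,0,0]]}'
python3 - <<'E'
from h import *
s=viewer.grab_frame("side")[...,::-1]
cv2.imwrite("pics/push1.png",cv2.resize(s[230:350,280:400],(600,600),interpolation=cv2.INTER_CUBIC))
E
```

```text
clock: 3.45
position: [0.5588, -0.0697, 0.2277]
tool_rot: [-0.105, -3.14, -0.0]
wrist_force: [-0.7, 0.3, 0.8]
finger_gap: -0.001
grip_force: 0.1
```

View pics/push1.png

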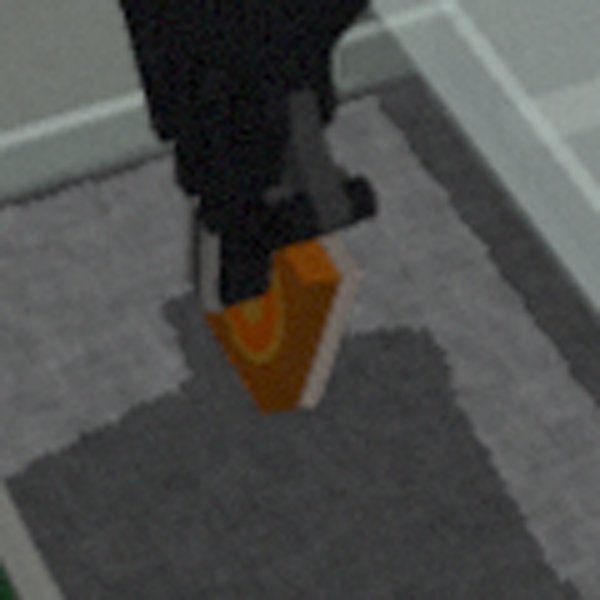

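The seal is leaning towards its white side, nearly at balance. Continue gently.

```bash
python3 inch.py '{"motion":[[0,0,0,-0.002,0,0,0],[0,0,0,-0.002,0,0,0],[0,0,0,-0.002,0,0,0],[0,0,0,-0.002,0,0,0],[0,0,0,-0.002,0,0,0],[0,0,0,0,0,0,0],[0,0,0,0,0,0,0]]}'
python3 - <<'E'
from h import *
s=viewer.grab_frame("side")[...,::-1]
cv2.imwrite("pics/push2.png",cv2.resize(s[230:350,280:400],(600,600),interpolation=cv2.INTER_CUBIC))
E
```

```text
clock: 4.08
position: [0.5687, -0.0704, 0.2277]
tool_rot: [0.105, 3.14, -0.0]
wrist_force: [0.1, 0.0, 0.4]
finger_gap: -0.002
grip_force: 0.0
```

View pics/push2.png

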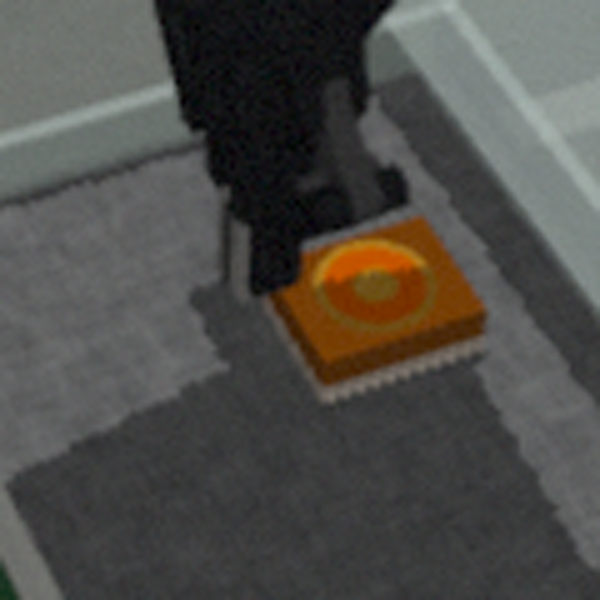

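The seal lies flat, stamp up. Rise, back out over the front plate, and come down in front of it.

```bash
python3 inch.py '{"motion":[[0,0,0,0.005,0,-0.03,0],[0,0,0,0,0,-0.035,0],[0,0,0,0.036,-0.007,0,0],[0,0,0,0.036,-0.007,0,0],[0,0,0,0.036,-0.007,0,0],[0,0,0,0.036,-0.006,0,0],[0,0,0,0,0,0,0],[0,0,0,0,0,0,0]]}'; python3 d.py '[.423,-.0875,.194]'
```

```text
clock: 4.8
position: [0.4164, -0.0874, 0.2928]
tool_rot: [-0.107, -3.139, -0.0]
wrist_force: [0.6, -0.1, 0.1]
finger_gap: -0.001
grip_force: 0.0
t 4.8 pos [ 0.4164 -0.0874  0.2928] tool-delta [-0.0067  0.0003  0.0988] rotvec to square [ 0.0002 -0.0011 -0.0029] gap -0.0007747437388505343 F [ 0.6161 -0.1108  0.124 ]
```

```bash
python3 inch.py '{"motion":[[0,0,0,0,0,0.03,0],[0,0,0,0,0,0.03,0],[0,0,0,0,0,0.024,0],[0,0,0,0,0,0.012,0],[0,0,0,0,0,0,0],[0,0,0,0,0,0,0]]}'; python3 d.py '[.443,-.0888,.194]'
python3 - <<'E'
from h import *
s=viewer.grab_frame("side")[...,::-1]
cv2.imwrite("pics/front.png",cv2.resize(s[200:420,200:460],(709,600),interpolation=cv2.INTER_CUBIC))
E
```

```text
clock: 5.3
position: [0.4191, -0.0874, 0.1962]
tool_rot: [-0.104, -3.139, -0.0]
wrist_force: [0.2, 0.3, -0.1]
finger_gap: -0.0
grip_force: 0.0
t 5.3 pos [ 0.4191 -0.0874  0.1962] tool-delta [-0.024   0.0002  0.0022] rotvec to square [ 0.0001 -0.0006 -0.0015] gap -0.00045524489372144184 F [ 0.2395  0.2586 -0.1347]
```

View pics/front.png

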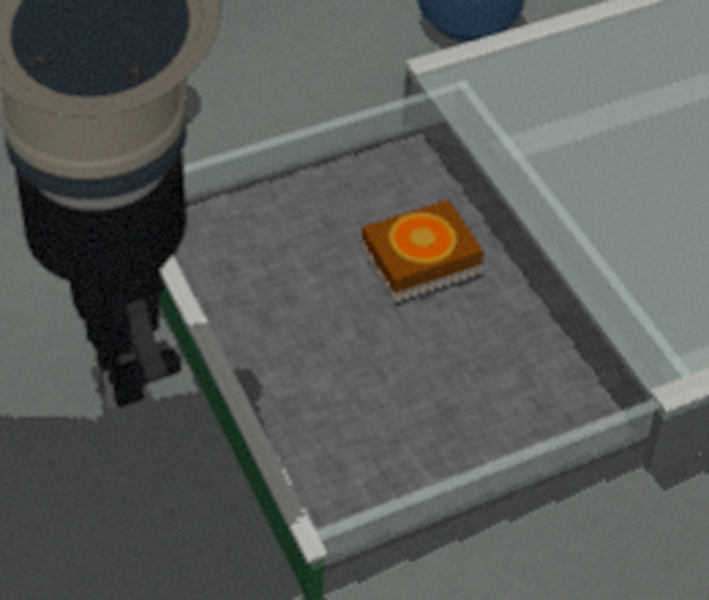

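The seal is flat with the stamp up, and the fingers stand just before the front plate's middle. Push.

```bash
python3 inch.py '{"motion":[[0,0,0,-0.008,0,0,0],[0,0,0,-0.008,0,0,0],[0,0,0,-0.006,0,0,0],[0,0,0,-0.004,0,0,0],[0,0,0,-0.004,0,0,0],[0,0,0,-0.005,0,0,0],[0,0,0,-0.006,0,0,0],[0,0,0,-0.008,0,0,0],[0,0,0,-0.008,0,0,0],[0,0,0,-0.008,0,0,0],[0,0,0,-0.008,0,0,0],[0,0,0,-0.008,0,0,0]]}'; python3 inch.py '{"motion":[[0,0,0,-0.01,0,0,0],[0,0,0,-0.01,0,0,0],[0,0,0,-0.01,0,0,0],[0,0,0,-0.01,0,0,0],[0,0,0,-0.01,0,0,0],[0,0,0,-0.01,0,0,0],[0,0,0,-0.01,0,0,0],[0,0,0,-0.008,0,0,0],[0,0,0,-0.006,0,0,0],[0,0,0,-0.004,0,0,0],[0,0,0,0,0,0,0]]}'
```

```text
clock: 6.35
position: [0.4998, -0.0928, 0.1966]
tool_rot: [-0.105, -3.14, -0.0]
wrist_force: [-2.0, 0.3, 0.5]
finger_gap: -0.001
grip_force: 1.2
clock: 7.27
position: [0.5879, -0.0987, 0.197]
tool_rot: [0.105, 3.138, -0.0]
wrist_force: [-0.4, -0.8, -0.3]
finger_gap: -0.002
grip_force: 0.0
```

```bash
python3 inch.py '{"motion":[[0,0,0,-0.004,0,0,0],[0,0,0,-0.006,0,0,0],[0,0,0,-0.006,0,0,0],[0,0,0,-0.006,0,0,0],[0,0,0,-0.005,0,0,0],[0,0,0,-0.004,0,0,0],[0,0,0,-0.004,0,0,0],[0,0,0,-0.003,0,0,0],[0,0,0,-0.003,0,0,0],[0,0,0,-0.002,0,0,0]]}'
python3 - <<'E'
from h import *
s=viewer.grab_frame("side")[...,::-1]
cv2.imwrite("pics/push3.png",cv2.resize(s[150:390,280:600],(800,600),interpolation=cv2.INTER_CUBIC))
E
```

```text
clock: 8.1
position: [0.63, -0.1015, 0.1967]
tool_rot: [0.105, 3.14, 0.0]
wrist_force: [-1.8, 0.2, 0.4]
finger_gap: 0.003
grip_force: 1.0
```

View pics/push3.png

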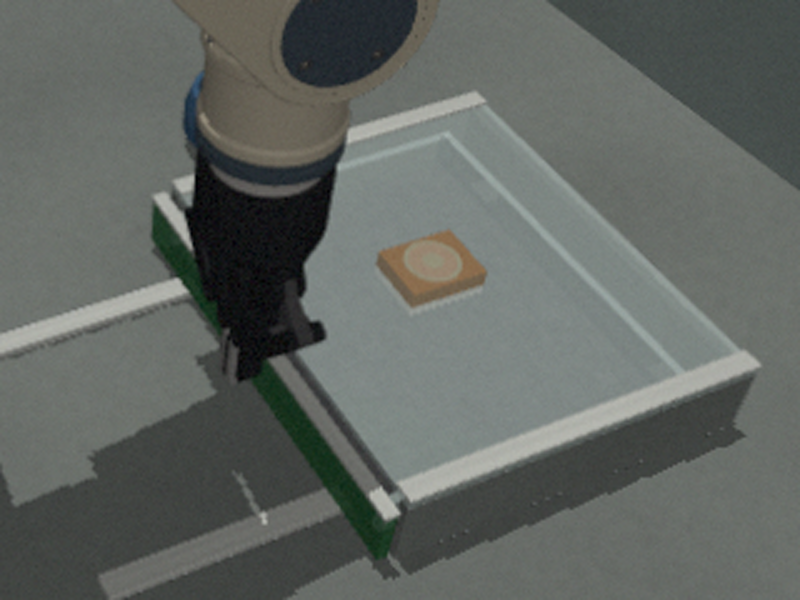

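The tray is nearly in, with a gap of roughly 8 mm left at crop (400,500). The seal is flat under the glass top. Small steps to the stop.

```bash
for i in 1; do python3 inch.py '{"motion":[[0,0,0,-0.002,0,0,0],[0,0,0,-0.002,0,0,0],[0,0,0,-0.001,0,0,0],[0,0,0,0,0,0,0]]}'; done
```

```text
clock: 8.48
position: [0.6349, -0.1019, 0.1967]
tool_rot: [0.105, 3.139, -0.0]
wrist_force: [-1.0, 0.7, -0.6]
finger_gap: 0.0
grip_force: 0.4
```

```bash
python3 inch.py '{"motion":[[0,0,0,-0.002,0,0,0],[0,0,0,-0.001,0,0,0],[0,0,0,0,0,0,0]]}'
```

```text
clock: 8.73
position: [0.6364, -0.102, 0.1966]
tool_rot: [-0.105, -3.135, -0.001]
wrist_force: [-9.2, 0.1, 6.2]
finger_gap: -0.0
grip_force: 4.3
```

The force rose to 9 N, well over the 2 N of friction, so the stop is reached. Back off, rise and check.

```bash
python3 inch.py '{"motion":[[0,0,0,-0.001,0,0,0],[0,0,0,0,0,0,0],[0,0,0,0.01,0,0,0],[0,0,0,0.03,0,0,0],[0,0,0,0.03,0,0,0],[0,0,0,0.03,0,-0.02,0],[0,0,0,0.03,0,-0.025,0],[0,0,0,0.03,0,-0.025,0],[0,0,0,0.03,0,-0.02,0],[0,0,0,0,0,0,0],[0,0,0,0,0,0,0]]}'
python3 - <<'E'
from h import *
s=viewer.grab_frame("side")[...,::-1]; 
cv2.imwrite("pics/end.png",cv2.resize(s[150:480,220:640],(764,600),interpolation=cv2.INTER_CUBIC))
E
```

```text
clock: 9.65
position: [0.4486, -0.0895, 0.2881]
tool_rot: [0.106, 3.136, -0.001]
wrist_force: [0.9, -0.3, -0.5]
finger_gap: 0.001
grip_force: 0.0
```

View pics/end.png

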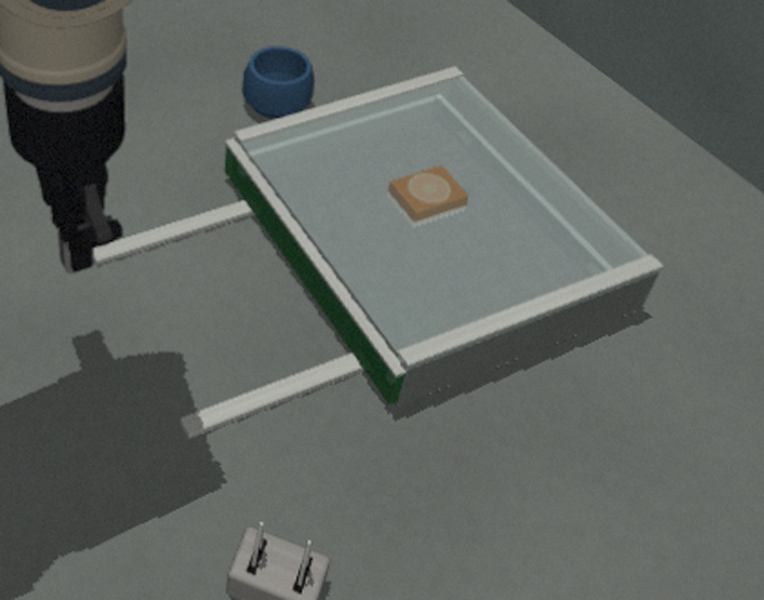

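The front plate is against the mouth with no gap at crop (400,365). The seal is flat with the stamp up, the pot and tweezer block are where they were, and the robot touches nothing.

```bash
python3 -c "
from rig import ctrl, viewer, workorder
print(workorder.job_done())"
```

```text
the job is handed in; nothing more can be done
None
```

The seal lies flat on its white backing with the stamped face up, the tray is pushed home against its stop, and the job is handed in; the pot and tweezer block look unmoved in the last picture, and the crucible was out of that view but nowhere near the arm's low moves.

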